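# Stroke the spring shoes of the feeder track

### The job

Check that the five brass spring shoes of the curved feeder track move freely: set the fingertips, held together, down on the shoe next to the red disc and run them along the row to the shoe next to the green disc in one light, unbroken stroke, so that every shoe in turn visibly dips (by a few millimetres) and none is pushed down to its stop. Then lift the fingers clear so that all five spring back up. Grip nothing, and leave the capacitor, the gauge and the cutters where they are.

Things in the scene. Friction and masses are not known exactly. Their poses are not given: they have to be found in the camera images.
- track: fixed curved track, blue rails on an aluminium base, 48 mm wide, 275 mm along its arc (radius 260 mm, arc centre on its -x side), with five brass spring shoes along its centre line. Origin: on the bench under the middle shoe; x points across the row to the outside of the bend, y along the row from shoe 1 to shoe 5, z up. Base top at 10 mm, rails' top at 22 mm, shoe tops at rest at 36 mm
- red_disc: flat red plastic disc, 22 mm across and 5 mm thick, fixed on the blue end block of the track where the stroke starts, 38 mm beyond the centre of the end shoe; origin at the centre of its underside, 22 mm above the bench (its top is at 27 mm). It may be at either end of the row
- green_disc: the same disc in green, on the other end block, where the stroke finishes; origin as for the red disc
- shoe_1 (a joint): how far shoe 1 is pressed down, in m: 0 at rest, stop at 0.008. A weak spring brings it back up (0.6 N to start, 3 N at the stop)
- shoe_1_top (a point): centre of the flat top of brass shoe 1 (numbered along the track's +y, 42 mm apart, 2 mm gaps); it moves down with the shoe; its y axis points along the row. A shoe is 18 mm wide, 40 mm long: a flat top 8 mm long between two slopes, each 16 mm long and falling 7.5 mm, so that a fingertip slides from shoe to shoe without catching
- shoe_2 (a joint): how far shoe 2 is pressed down, in m: 0 at rest, stop at 0.008. A weak spring brings it back up (0.6 N to start, 3 N at the stop)
- shoe_2_top (a point): centre of the flat top of brass shoe 2 (numbered along the track's +y, 42 mm apart, 2 mm gaps); it moves down with the shoe; its y axis points along the row. A shoe is 18 mm wide, 40 mm long: a flat top 8 mm long between two slopes, each 16 mm long and falling 7.5 mm, so that a fingertip slides from shoe to shoe without catching
- shoe_3 (a joint): how far shoe 3 is pressed down, in m: 0 at rest, stop at 0.008. A weak spring brings it back up (0.6 N to start, 3 N at the stop)
- shoe_3_top (a point): centre of the flat top of brass shoe 3 (numbered along the track's +y, 42 mm apart, 2 mm gaps); it moves down with the shoe; its y axis points along the row. A shoe is 18 mm wide, 40 mm long: a flat top 8 mm long between two slopes, each 16 mm long and falling 7.5 mm, so that a fingertip slides from shoe to shoe without catching
- shoe_4 (a joint): how far shoe 4 is pressed down, in m: 0 at rest, stop at 0.008. A weak spring brings it back up (0.6 N to start, 3 N at the stop)
- shoe_4_top (a point): centre of the flat top of brass shoe 4 (numbered along the track's +y, 42 mm apart, 2 mm gaps); it moves down with the shoe; its y axis points along the row. A shoe is 18 mm wide, 40 mm long: a flat top 8 mm long between two slopes, each 16 mm long and falling 7.5 mm, so that a fingertip slides from shoe to shoe without catching
- shoe_5 (a joint): how far shoe 5 is pressed down, in m: 0 at rest, stop at 0.008. A weak spring brings it back up (0.6 N to start, 3 N at the stop)
- shoe_5_top (a point): centre of the flat top of brass shoe 5 (numbered along the track's +y, 42 mm apart, 2 mm gaps); it moves down with the shoe; its y axis points along the row. A shoe is 18 mm wide, 40 mm long: a flat top 8 mm long between two slopes, each 16 mm long and falling 7.5 mm, so that a fingertip slides from shoe to shoe without catching
- capacitor: loose blue can capacitor standing on the bench beside the track, 25 mm across, 46 mm high; origin at the centre of its underside; leave alone
- gauge: loose white aluminium step gauge beside the track, 26 x 68 x 24 mm; origin at the centre of its underside; leave alone
- cutters: loose red-handled side cutters lying on the inner side of the bend, 151 x 47 x 12 mm; origin at the centre of the underside; leave alone

How it is judged (in metres and radians):
On the way, in this order (a step that is already met when the one before it is completed fails the run):
1. shoe number 1 counted from the red disc dips by more than 1 mm (((horizontal distance between red_disc and shoe_1_top below 0.06 m and value of joint shoe_1 above 0.001 m) or (horizontal distance between red_disc and shoe_5_top below 0.06 m and value of joint shoe_5 above 0.001 m))), for 0.05 s.
2. shoe number 2 counted from the red disc dips by more than 1 mm (((horizontal distance between red_disc and shoe_1_top below 0.06 m and value of joint shoe_2 above 0.001 m) or (horizontal distance between red_disc and shoe_5_top below 0.06 m and value of joint shoe_4 above 0.001 m))), for 0.05 s.
3. shoe number 3 counted from the red disc dips by more than 1 mm (((horizontal distance between red_disc and shoe_1_top below 0.06 m and value of joint shoe_3 above 0.001 m) or (horizontal distance between red_disc and shoe_5_top below 0.06 m and value of joint shoe_3 above 0.001 m))), for 0.05 s.
4. shoe number 4 counted from the red disc dips by more than 1 mm (((horizontal distance between red_disc and shoe_1_top below 0.06 m and value of joint shoe_4 above 0.001 m) or (horizontal distance between red_disc and shoe_5_top below 0.06 m and value of joint shoe_2 above 0.001 m))), for 0.05 s.
5. shoe number 5 counted from the red disc dips by more than 1 mm (((horizontal distance between red_disc and shoe_1_top below 0.06 m and value of joint shoe_5 above 0.001 m) or (horizontal distance between red_disc and shoe_5_top below 0.06 m and value of joint shoe_1 above 0.001 m))), for 0.05 s.
At the end, for the whole second after the job is handed in: All five shoes are back up (within 0.5 mm) after having dipped by more than 1 mm one after another from the red end to the green end; the capacitor, gauge and cutters are within 10 mm of where they stood (value of joint each of shoe_1, shoe_2, shoe_3, shoe_4, shoe_5 below 0.0005 m and distance of each of capacitor, gauge, cutters from where it was at the start of the episode below 0.01 m); the robot touches nothing.
It fails at once if a shoe is pressed down to its stop (more than 7 mm) (value of joint any of shoe_1, shoe_2, shoe_3, shoe_4, shoe_5 above 0.007 m).
It fails at once if the fingertips pass low over the middle of one of the three inner shoes without pressing it (lifted off the row, or tapped from above) ((horizontal distance between the grasp point and shoe_2_top below 0.006 m and z of the grasp point in the frame of track below 0.085 m and value of joint shoe_2 below 0.0003 m) or (horizontal distance between the grasp point and shoe_3_top below 0.006 m and z of the grasp point in the frame of track below 0.085 m and value of joint shoe_3 below 0.0003 m) or (horizontal distance between the grasp point and shoe_4_top below 0.006 m and z of the grasp point in the frame of track below 0.085 m and value of joint shoe_4 below 0.0003 m)).
It fails at once if the capacitor, the gauge or the cutters are shifted by more than 10 mm or lifted (distance of any of capacitor, gauge, cutters from where it was at the start of the episode above 0.01 m).
It also fails if it takes over 35 s, if anything falls off the work surface, if the arm or the gripper's body presses on something with over 40 N, if the wrist force passes 120 N, or if a joint passes its speed limit or range.

### The arm

A 6-joint arm with a two-finger parallel gripper is mounted at the origin on the work surface; the furniture and walls round the work are solid. World frame = base frame: x ahead of the robot, y to its left, z up, the work surface at z = 0. Lengths are in m, angles in degrees, forces in N, time in s.
With the tool pointing down it reaches from about 0.375 to 0.9 m from the base axis. Payload 3.1 kg.
Tool frame: the origin (TCP) lies at the very end of the fingers, on their centre line; the grasp point (between the pads) lies 19 mm behind it (grip_point_offset is the distance from the TCP to the grasp point, in m); y points along the fingers, x is the direction in which the jaws open and shut, and the axes are right-handed (so a half turn about y gives the same grasp; the last joint's range is limited). The gripper opens to 87 mm and grips with 3 to 60 N. Pads are 19 mm wide; open, the fingers measure 117 mm over their backs; the gripper's body (75 mm by 190 mm) begins 51 mm behind the grasp point.
Start: joints at [-84.196, 30.224, 82.088, -0, 67.689, -10.227], TCP at [0.173, -0.601, 0.223] pointing down, gripper open.
Joint ranges: [-176.69, 176.69], [-43.24, 126.21], [12.49, 139.97], [-82, 262], [0, 151.66], [-163.58, 163.58]. Speed limits (degrees/s): [159.86, 159.86, 180, 180, 180, 180].

### API

Orientations are given as a 3x3 rotation matrix whose columns are the frame's x, y, z axes.
In Python, from rig import * gives the robot as it stands.
- The arm moves only by the tool send_rows, never from a script. Its argument "moves" is text: rows parted by semicolons, each of 5 numbers parted by spaces: the finger opening in mm, from 0 to 87, then the shift along the tool's x, y, z in mm, then the turn about the tool's y in degrees. In form: fingers dx dy dz yaw; .... A call has 1 to 20 rows; each row shifts and turns the commanded pose from where the row before left it, along the tool's axes as they then stand; what a row does not reach is not made up. A row lasts 1/12 s, in which the tool goes at most 41.7 mm and 7.16 degrees, less where a joint would pass 70% of its speed; a pose out of reach is approached as far as the arm can. A call is refused whole if a number of a shift passes 41.7 or a number of a turn 7.16, either way. A call with a gripper value outside its range is refused whole. The fingers move at their own pace and stop on an object; the grip force is fixed at half the most. Time passes only in rows, so rows that do not move let the fingers close. It gives the time, the measured TCP pose, the force and the opening at its end, in the units of the state.
- read_state(): the state, without advancing time (a new reading comes with each control period).
- capture(name): name is "scene" or "top" or "wrist"; returns a dict with "image" (384x512x3 uint8, blue, green, red), "z_map" (384x512 float32, m along the optical axis (not along the pixel's ray), 0 where there is no reading), "mtx" (3x3 intrinsics, pixels), "origin" and "rotation" of the camera in the world; the wrist camera has in their place "tool_from_camera" (4x4, takes a point from camera to tool coordinates, whose origin is the TCP and whose axes are the tool frame's). Camera axes: x right, y up, looking along -z (the intrinsics and any distortion apply to the point x, -y, -z); pixel columns grow to the right and rows downward; lengths in m; the calibration is good to about 2 mm. The wrist camera is an equidistant fisheye: a pixel r from the principal point sees the ray r / f radians off the axis. A picture is of the moment at which its call begins: read the wrist's pose just before it.
- hand_in(): hands the job in, once; it reports no verdict.
Trained networks look in a picture, given as the dict that the camera call returned (one of the last four; its "shot" number tells which), for a name from the list of things; names that differ only in an ending like _2 or _b are one class to them, and where a whole thing is asked for, a point or a joint stands for the part that bears it (a point fixed in the world has none). Each returns a list of dicts, best first, with "p" (0 to 1); they miss things now and then, are a little off and sometimes report something else, mostly with a low value. They report only what shows in the picture. A call takes as long as a camera call.
- search_frame(picture, name): "bbox" ([left, top, right, bottom] in pixels, round what is visible of it).
- masks_of(picture, name): "region" (384x512 bool, what is visible of it) and "bbox" ([left, top, right, bottom] in pixels, round what is visible of it).
- mark_of(picture, name): "pixel" ([row, column] in pixels: a listed point, or the origin of a listed thing).
The state is a dict: "time_s": time; "joint_positions": joint angles; "qvel": joint speeds; "tau": joint torques, N m; "position": TCP position; "tcp_rot": TCP orientation; "force": force on the tool from outside, world axes, zero at the start; "moment": the same for the moment, N m; "opening": opening from 0.0 (shut) to 1.0 (fully open).
Only numpy, scipy, OpenCV 4.12 (cv2) and the standard library are available. Lean on these libraries where they do the work, as an engineer would, in place of code of your own. Each camera call takes 0.05 s, during which the arm holds its last target. There are 200 camera calls.

## Working session

There is one attempt and no reset: what is moved stays moved. The work goes in short steps, Python scripts to look and compute and a tool call to move; the robot and the scene stay as the last step left them, time stands still between calls to the robot, and variables do not carry over. Pictures are saved under pics/ and viewed, about 8 in all and at most 12, crops included, and the job is handed in when it is done.

Besides the shell and the picture viewer there is one more tool, called after "Request:" as name(argument=value, ...) on one line, values as JSON. send_rows: Moves the arm, as the interface text tells. Its arguments: {"type":"object","properties":{"moves":{"type":"string"}},"required":["moves"]}

```bash
mkdir -p pics
cat > h.py <<'E'
from rig import *
import numpy as np, cv2
def world(c,px,z=None):
    # pixel (row,col) -> world; by plane z or depth
    r,cc=px; K=np.array(c["mtx"]); R=np.array(c["rotation"]); o=np.array(c["origin"])
    x=(cc-K[0,2])/K[0,0]; y=(r-K[1,2])/K[1,1]
    d=R@np.array([x,-y,-1.])
    if z is None: s=float(c["z_map"][int(round(r)),int(round(cc))])
    else: s=(z-o[2])/d[2]
    return o+s*d
E
python3 - <<'E'
from h import *
np.set_printoptions(precision=4,suppress=True)
s=read_state();print(s["time_s"],s["position"],s["tcp_rot"],s["force"],s["opening"])
for n in ("top","scene"):
    c=capture(n); cv2.imwrite(f"pics/{n}1.png",c["image"]); print(n,c["origin"],c.keys())
    for k,z in (("red_disc",.027),("green_disc",.027),("shoe_1_top",.036),("shoe_3_top",.036),("track",0),("capacitor",0),("gauge",0),("cutters",0)):
        m=mark_of(c,k)
        for q in m[:5]: print(k,round(q["p"],2),np.array(q["pixel"]),world(c,q["pixel"],z))
E
```

```text
0.0 [ 0.1726 -0.5999  0.2216] [[ 0.2762 -0.0002  0.9611]
 [-0.9611  0.0022  0.2762]
 [-0.0022 -1.      0.0004]] [ 0.2165 -0.4668 -0.8478] 0.9975288379961261
top [ 0.3161 -0.2037  0.8761] dict_keys(['image', 'z_map', 'mtx', 'origin', 'rotation', 'shot'])
red_disc 0.43 [204.4 294.2] [ 0.4661 -0.2903  0.027 ]
green_disc 0.45 [201.  177.4] [ 0.4603 -0.0618  0.027 ]
shoe_1_top 0.47 [192.6 276.8] [ 0.486  -0.2548  0.036 ]
shoe_1_top 0.22 [186.5 234.5] [ 0.4935 -0.1719  0.036 ]
shoe_3_top 0.73 [187.3 236.7] [ 0.4922 -0.1763  0.036 ]
capacitor 0.57 [157.8 259.2] [ 0.5644 -0.2177  0.    ]
gauge 0.94 [157.2 225.3] [ 0.5618 -0.1478  0.    ]
gauge 0.4 [184.1 254.8] [ 0.5084 -0.2115  0.    ]
cutters 0.89 [251.5 235.7] [ 0.3704 -0.1808  0.    ]
scene [-0.0071 -0.8264  0.3906] dict_keys(['image', 'z_map', 'mtx', 'origin', 'rotation', 'shot'])
red_disc 0.4 [231.4 287.4] [ 0.4642 -0.3008  0.027 ]
shoe_1_top 0.67 [218.3 279.2] [ 0.4751 -0.2656  0.036 ]
shoe_3_top 0.68 [201.7 254.2] [ 0.4854 -0.1772  0.036 ]
track 0.74 [212.8 260.8] [ 0.5113 -0.1652  0.    ]
capacitor 0.58 [217.4 300.2] [ 0.5599 -0.2317  0.    ]
gauge 0.91 [201.4 274.2] [ 0.5706 -0.137   0.    ]
gauge 0.37 [229.5 285.6] [ 0.5018 -0.2538  0.    ]
```

```bash
python3 -c "
import cv2
a=cv2.imread('pics/top1.png')[110:300,140:340];cv2.imwrite('pics/t1c.png',cv2.resize(a,None,fx=3.0,fy=3.0,interpolation=2))"
```

```text
(no output)
```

View pics/t1c.png

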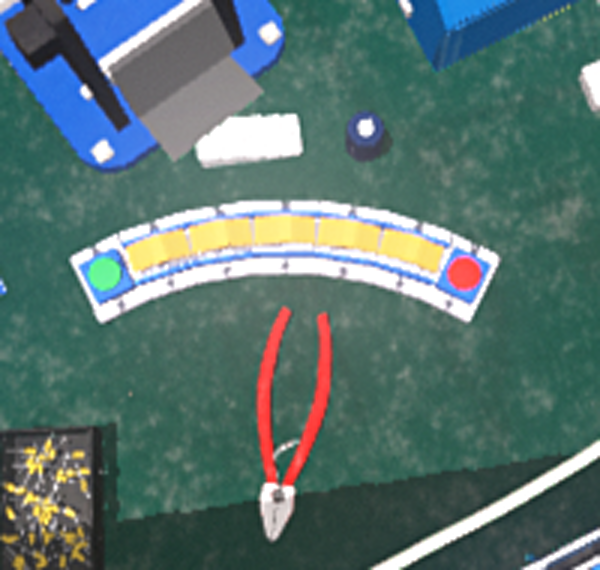

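View pics/scene1.png

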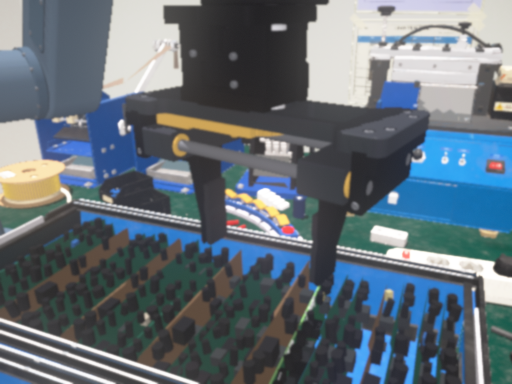

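The top crop shows the red disc on the right at about px (row 201, col 295) and the green on the left at (201, 175). The middle shoe is at (187, 235). The cutters are below the row, the gauge and capacitor above it, and a blue fixture is at upper left. In the scene view the open gripper hides part of the row. Next I'll fit the arc and check how high the obstacles are.

```bash
cat > fit.py <<'E'
from h import *
from scipy.optimize import least_squares
np.set_printoptions(precision=4,suppress=True)
def cen(m):
    n,l,st,ce=cv2.connectedComponentsWithStats(m.astype(np.uint8)); return l,st,ce
def fit(c,verbose=1):
    hsv=cv2.cvtColor(c["image"],cv2.COLOR_BGR2HSV).astype(int);H,S,V=[hsv[...,i] for i in range(3)]
    roi=np.zeros(H.shape,bool);roi[172:218,160:312]=1
    out={}
    for k,m in (("r",((H<6)|(H>174))&(S>150)&(V>90)),("g",(H>45)&(H<80)&(S>120)&(V>130))):
        l,st,ce=cen(m&roi); i=1+np.argmax(st[1:,4]); out[k]=world(c,(ce[i][1],ce[i][0]),.027)[:2]; print(k,ce[i],st[i],out[k])
    b=(H>15)&(H<32)&(S>110)&(V>110)&roi
    ys,xs=np.nonzero(b); P=np.array([world(c,(y,x),.034)[:2] for y,x in zip(ys,xs)])
    g,r=out["g"],out["r"]; mid=(g+r)/2; t=(g-r)/np.linalg.norm(g-r); n=np.array([t[1],-t[0]])
    if n[0]<0:n=-n
    print("disc dist",np.linalg.norm(g-r),"expected",2*260*np.sin((84+38)/260))
    th=122/260; C=mid-n*.26*np.cos(th)
    print("arc centre",C,"brass mean radius",np.linalg.norm(P-C,axis=1).mean(),"n",n,"npx",len(P))
    a=np.arctan2((P-C)@t,(P-C)@n)*.26; print("brass arc range",np.percentile(a,[.5,99.5]))
    for k in range(-2,3):
        q=k*42/260; print(k+3,C+.26*(np.cos(q)*n+np.sin(q)*t))
    return C,n,t
if __name__=="__main__":
    c=capture("top"); fit(c)
    z=c["z_map"]; rr,cc=np.mgrid[0:384:2,0:512:2]; W=np.array([world(c,(r,q)) for r,q in zip(rr.ravel(),cc.ravel())]); W=W[z[::2,::2].ravel()>0]
    gx=np.arange(.30,.68,.03);gy=np.arange(-.42,.10,.04)
    print("max height mm; rows x, cols y",gy)
    for x in gx: print("%.2f"%x,[int(1000*max([p[2] for p in W if abs(p[0]-x)<.015 and abs(p[1]-y)<.02],default=-1)) for y in gy])
E
python3 fit.py
```

```text
r [294.425  200.7875] [290 196  10  10  80] [ 0.4733 -0.2905]
g [174.6118 200.8588] [170 196  10  11  85] [ 0.4603 -0.0563]
disc dist 0.23452106078955948 expected 235.14417144219803
arc centre [ 0.2353 -0.1863] brass mean radius 0.25999933599339226 n [0.9985 0.0555] npx 825
brass arc range [-0.1017  0.1017]
1 [ 0.486 -0.255]
2 [ 0.4938 -0.2138]
3 [ 0.4949 -0.1718]
4 [ 0.4892 -0.1303]
5 [ 0.4769 -0.0902]
max height mm; rows x, cols y [-0.42 -0.38 -0.34 -0.3  -0.26 -0.22 -0.18 -0.14 -0.1  -0.06 -0.02  0.02
  0.06]
0.30 [102, 110, 110, 726, 770, 745, 728, 3, 4, 46, 34, 46, 46]
0.33 [110, 108, 9, 10, 3, 3, 12, 3, 2, 45, 22, 46, 45]
0.36 [110, 9, 10, 3, 2, 10, 11, 3, 3, 46, 45, 45, 44]
0.39 [8, 10, 5, 3, 4, 13, 12, 2, 2, 2, 3, 3, 45]
0.42 [10, 2, 3, 2, 3, 11, 13, 4, 3, 9, 2, 3, 7]
0.45 [9, 3, 3, 28, 23, 10, 10, 12, 24, 30, 11, 187, 187]
0.48 [9, 4, 3, 29, 36, 38, 37, 38, 37, 33, 21, 188, 189]
0.51 [3, 3, 3, 11, 34, 38, 36, 37, 26, 7, 5, 165, 190]
0.54 [2, 2, 2, 3, 4, 41, 11, 45, 46, 22, 17, 3, 190]
0.57 [3, 3, 3, 3, 2, 44, 13, 48, 72, 228, 137, 176, 189]
0.60 [19, 22, 3, 6, 114, 3, 2, 67, 179, 234, 157, 179, 178]
0.63 [20, 20, 108, 128, 142, 3, 13, 107, 180, 186, 194, 157, 104]
0.66 [3, 115, 130, 148, 167, 171, 3, 17, 189, 192, 176, 163, 100]
```

Run:
```python
from h import *
c=capture("top"); z=c["z_map"]
W=np.array([world(c,(r,q)) for r in range(384) for q in range(512) if z[r,q]>0])
W=W[(W[:,2]>.085)&(W[:,2]<.45)&(W[:,0]>.36)]
S=np.array([[.486,-.255],[.4938,-.2138],[.4949,-.1718],[.4892,-.1303],[.4769,-.0902]])
for deg in range(-90,91,10):
    u=np.array([np.cos(np.radians(deg)),np.sin(np.radians(deg))]);v=np.array([-u[1],u[0]])
    o=[]
    for p in S:
        d=W[:,:2]-p; a=np.abs(d@u)-.095;b=np.abs(d@v)-.0375
        e=np.hypot(np.maximum(a,0),np.maximum(b,0))+np.minimum(np.maximum(a,b),0); o.append(round(1000*e.min()))
    print(deg,o)
w=capture("wrist"); cv2.imwrite("pics/w1.png",w["image"])
```

```text
-90 [83, 69, 45, 42, 16]
-80 [79, 65, 58, 55, 17]
-70 [72, 51, 48, 56, 14]
-60 [61, 35, 45, 51, 10]
-50 [46, 24, 50, 54, 22]
-40 [31, 26, 52, 54, 38]
-30 [20, 30, 50, 39, 26]
-20 [23, 29, 45, 28, 14]
-10 [26, 26, 40, 19, 3]
0 [26, 24, 33, 13, 0]
10 [22, 35, 30, 9, 3]
20 [21, 49, 30, 9, 5]
30 [34, 58, 32, 12, 3]
40 [49, 62, 35, 13, 1]
50 [63, 58, 31, 9, 5]
60 [73, 56, 30, 7, 14]
70 [80, 58, 31, 13, 13]
80 [84, 63, 34, 26, 11]
90 [83, 69, 45, 42, 16]
```

Holding the jaw axis at about -42° clears the fixture by at least 24 mm along the whole row. I'll turn to that, close the fingers and go above shoe 1.

Request:
send_rows(moves="0 0 0 0 -6.4; 0 0 0 0 -6.4; 0 0 0 0 -6.4; 0 0 0 0 -6.4; 0 0 0 0 -6.4; 0 0 0 38 0; 0 0 0 38 0; 0 0 0 38 0; 0 0 0 38 0; 0 0 0 38 0; 0 0 0 38 0; 0 0 0 38 0; 0 0 0 38 0; 0 0 0 38 0; 0 0 0 38 0; 0 0 0 38 0; 0 0 0 38 0; 0 0 0 0 0; 0 0 0 0 0; 0 0 0 0 0")

```text
time_s: 2.72
position: [0.4775, -0.2617, 0.2226]
tcp_rot: [[0.744, -0.0, 0.668], [-0.668, -0.0, 0.744], [0.0, -1.0, -0.001]]
force: [0.2, 0.5, 0.6]
opening: 0.003
```

Request:
send_rows(moves="0 4 0 7 0; 0 0 35 0 0; 0 0 35 0 0; 0 0 35 0 0; 0 0 30 0 0; 0 0 0 0 0; 0 0 0 0 0")

```text
time_s: 3.3
position: [0.484, -0.2595, 0.0863]
tcp_rot: [[0.742, -0.003, 0.67], [-0.67, 0.003, 0.742], [-0.004, -1.0, -0.0]]
force: [0.5, -1.3, 1.0]
opening: 0.004
```

Run:
```python
from h import *
np.set_printoptions(precision=4,suppress=True)
for i in range(4):
    s=read_state();print(s["time_s"],s["position"],s["force"])
    c=capture("wrist" if i==0 else "scene"); cv2.imwrite(f"pics/c{i}.png",c["image"])
a=c["image"][150:270,200:360];b=cv2.resize(a,None,fx=3,fy=3,interpolation=2)
w=cv2.imread("pics/c0.png"); b=cv2.resize(b,(480,360)); w=cv2.resize(w,(480,360)); 
cv2.imwrite("pics/j1.png",cv2.resize(np.hstack([w,b]),(800,300)))
```

```text
3.3 [ 0.484  -0.2595  0.0863] [ 0.5133 -1.2658  0.9968]
3.35 [ 0.4854 -0.2604  0.088 ] [0.5859 0.1158 0.8945]
3.4 [ 0.4861 -0.2607  0.0891] [-0.308  -0.2868 -0.3092]
3.45 [ 0.4865 -0.2607  0.0896] [ 0.034  -0.2473 -0.5394]
```

View pics/j1.png

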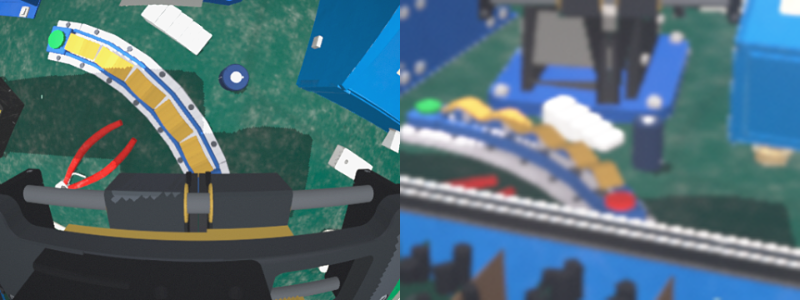

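The wrist view shows the closed fingers over the row's red end, in line with the brass. I'll check the settled z before touching anything.

Request:
send_rows(moves="0 0 0 0 0; 0 0 0 0 0; 0 0 0 0 0")

```text
time_s: 3.75
position: [0.4857, -0.2594, 0.0887]
tcp_rot: [[0.744, 0.002, 0.669], [-0.669, -0.001, 0.744], [0.002, -1.0, 0.0]]
force: [-0.1, -0.5, -1.1]
opening: 0.004
```

Run:
```python
from h import *
np.set_printoptions(precision=4,suppress=True)
for i in range(6):
    s=read_state();print(s["time_s"],s["position"],s["force"]); capture("top")
```

```text
3.75 [ 0.4857 -0.2594  0.0887] [-0.0977 -0.5462 -1.0647]
3.8 [ 0.4856 -0.2593  0.0884] [ 0.4609  0.8133 -0.8798]
3.85 [ 0.4855 -0.2592  0.0882] [ 0.6595  0.3121 -0.0002]
3.9 [ 0.4854 -0.2591  0.0879] [-0.4674 -0.1889  0.0574]
3.95 [ 0.4853 -0.2591  0.0878] [-0.6797 -0.1519  0.9292]
4.0 [ 0.4853 -0.259   0.0877] [ 0.7097 -0.2853  0.9941]
```

The TCP settles on its commanded z, with a slow ring after fast moves, so I'll descend gently to just above the shoe.

Request:
send_rows(moves="0 0 2 0 0; 0 0 4 0 0; 0 0 5 0 0; 0 0 6 0 0; 0 0 6 0 0; 0 0 6 0 0; 0 0 5 0 0; 0 0 4 0 0; 0 0 3 0 0; 0 0 2 0 0; 0 0 1.5 0 0; 0 0 1 0 0; 0 0 0.5 0 0; 0 0 0 0 0; 0 0 0 0 0; 0 0 0 0 0; 0 0 0 0 0; 0 0 0 0 0; 0 0 0 0 0; 0 0 0 0 0")

```text
time_s: 5.72
position: [0.4852, -0.2591, 0.0416]
tcp_rot: [[0.744, 0.0, 0.669], [-0.669, -0.0, 0.744], [0.0, -1.0, -0.0]]
force: [-0.2, -0.2, -0.2]
opening: 0.007
```

Run:
```python
from h import *
np.set_printoptions(precision=4,suppress=True)
f=[]
for i in range(5):
    s=read_state();f.append(s["force"]);print(s["time_s"],s["position"]); c=capture("scene")
print(np.mean(f,0))
cv2.imwrite("pics/s2.png",cv2.resize(c["image"][150:270,200:360],(800,600),interpolation=2))
```

```text
5.7167 [ 0.4852 -0.2591  0.0416]
5.7667 [ 0.4852 -0.2591  0.0416]
5.8167 [ 0.4852 -0.2591  0.0416]
5.8667 [ 0.4852 -0.2591  0.0415]
5.9167 [ 0.4852 -0.2591  0.0415]
[-0.2085 -0.0886  0.0274]
```

View pics/s2.png

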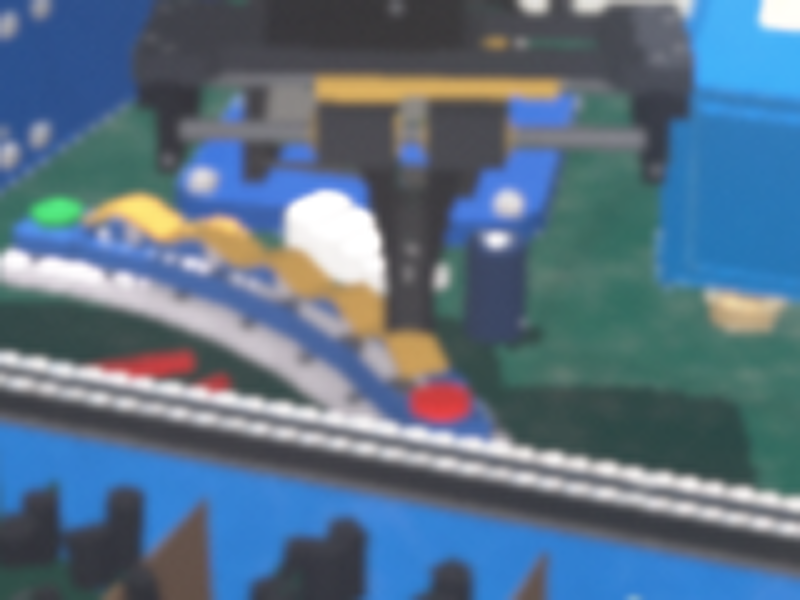

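Fingertips are about 5 mm above shoe 1 (tip near px (332, 405) in the crop), and the fixture and capacitor are clear. I'll press to z≈32 mm and work out the stroke rows.

Request:
send_rows(moves="0 0 1 0 0; 0 0 1.5 0 0; 0 0 2 0 0; 0 0 2 0 0; 0 0 1.5 0 0; 0 0 1 0 0; 0 0 0.5 0 0; 0 0 0 0 0; 0 0 0 0 0; 0 0 0 0 0; 0 0 0 0 0")

```text
time_s: 6.88
position: [0.4853, -0.2591, 0.0322]
tcp_rot: [[0.743, 0.0, 0.669], [-0.669, -0.0, 0.743], [0.0, -1.0, 0.0]]
force: [0.6, -0.6, 1.0]
opening: 0.006
```

Run:
```python
from h import *
np.set_printoptions(precision=4,suppress=True)
f=[]
for i in range(5):
    s=read_state();f.append(s["force"]); c=capture("scene")
print(s["time_s"],s["position"],np.mean(f,0))
cv2.imwrite("pics/s3.png",cv2.resize(c["image"][190:250,240:320],(800,600),interpolation=2))
C=np.array([.2353,-.1863]);n=np.array([.9985,.0555]);t=np.array([-.0555,.9985])
p0=np.array(s["position"][:2]);R=np.array(s["tcp_rot"])
st=np.r_[2,4,[5]*32,4,2,1]; a=-.0885+np.cumsum(st)/1000
a=a[a<.0875]
P=np.array([C+.26*(np.cos(q/.26)*n+np.sin(q/.26)*t) for q in a])
print("end",a[-1],P[-1],len(a),"start off",np.linalg.norm(p0-C),np.arctan2((p0-C)@t,(p0-C)@n)*.26)
cur=np.zeros(2);L=[]
for p in P:
    w=(p-p0)@np.array([R[:2,0],R[:2,2]]).T*1000
    d=np.round(w-cur,1);cur+=d;L.append(f"0 {d[0]:g} 0 {d[1]:g} 0")
print("; ".join(L[:18]));print("; ".join(L[18:]))
```

```text
7.0833 [ 0.4853 -0.2591  0.0321] [-0.1372 -0.2072  1.578 ]
end 0.08449999999999999 [ 0.4767 -0.0897] 37 start off 0.2603675788569104 -0.08814199833875055
0 -1 0 1.3 0; 0 -1.8 0 3.6 0; 0 -2.3 0 4.4 0; 0 -2.4 0 4.4 0; 0 -2.5 0 4.4 0; 0 -2.6 0 4.3 0; 0 -2.6 0 4.2 0; 0 -2.7 0 4.2 0; 0 -2.8 0 4.1 0; 0 -2.9 0 4.1 0; 0 -3 0 4 0; 0 -3 0 4 0; 0 -3.2 0 3.9 0; 0 -3.1 0 3.9 0; 0 -3.3 0 3.8 0; 0 -3.3 0 3.7 0; 0 -3.4 0 3.7 0; 0 -3.5 0 3.5 0
0 -3.6 0 3.6 0; 0 -3.6 0 3.4 0; 0 -3.7 0 3.4 0; 0 -3.7 0 3.3 0; 0 -3.8 0 3.3 0; 0 -3.9 0 3.1 0; 0 -3.9 0 3.1 0; 0 -4 0 3.1 0; 0 -4 0 2.9 0; 0 -4.1 0 2.9 0; 0 -4.2 0 2.7 0; 0 -4.2 0 2.8 0; 0 -4.2 0 2.6 0; 0 -4.4 0 2.5 0; 0 -4.3 0 2.5 0; 0 -4.4 0 2.3 0; 0 -3.6 0 1.9 0; 0 -1.8 0 0.9 0; 0 -0.8 0 0.4 0
```

View pics/s3.png

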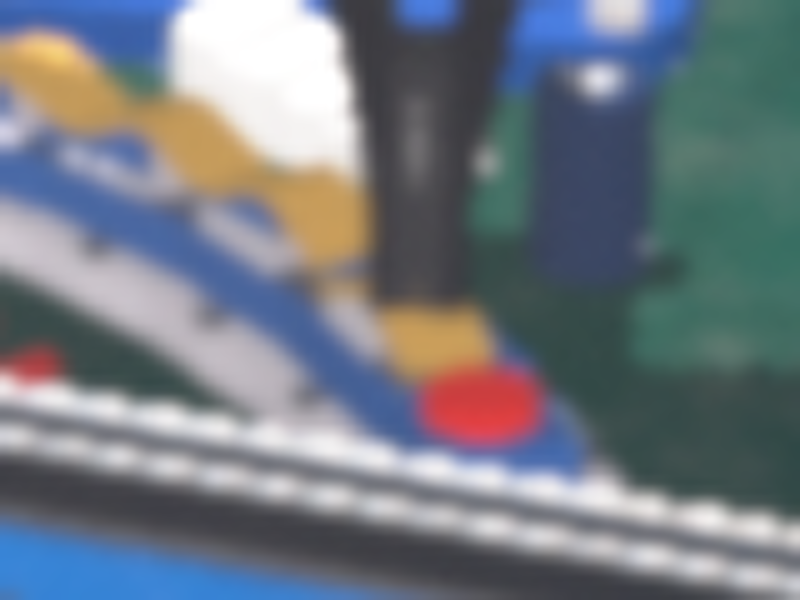

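Shoe 1 has dipped: the force averages 1.6 N, which implies about 3.3 mm, and the picture shows the tip on the shoe at (300, 420). Starting the stroke.

Request:
send_rows(moves="0 -1 0 1.3 0; 0 -1.8 0 3.6 0; 0 -2.3 0 4.4 0; 0 -2.4 0 4.4 0; 0 -2.5 0 4.4 0; 0 -2.6 0 4.3 0; 0 -2.6 0 4.2 0; 0 -2.7 0 4.2 0; 0 -2.8 0 4.1 0; 0 -2.9 0 4.1 0; 0 -3 0 4 0; 0 -3 0 4 0; 0 -3.2 0 3.9 0; 0 -3.1 0 3.9 0; 0 -3.3 0 3.8 0; 0 -3.3 0 3.7 0; 0 -3.4 0 3.7 0; 0 -3.5 0 3.5 0")

```text
time_s: 8.63
position: [0.4949, -0.1738, 0.032]
tcp_rot: [[0.743, -0.0, 0.669], [-0.669, 0.0, 0.743], [-0.0, -1.0, 0.0]]
force: [0.4, -1.2, 2.3]
opening: 0.007
```

Request:
send_rows(moves="0 -3.6 0 3.6 0; 0 -3.6 0 3.4 0; 0 -3.7 0 3.4 0; 0 -3.7 0 3.3 0; 0 -3.8 0 3.3 0; 0 -3.9 0 3.1 0; 0 -3.9 0 3.1 0; 0 -4 0 3.1 0; 0 -4 0 2.9 0; 0 -4.1 0 2.9 0; 0 -4.2 0 2.7 0; 0 -4.2 0 2.8 0; 0 -4.2 0 2.6 0; 0 -4.4 0 2.5 0; 0 -4.3 0 2.5 0; 0 -4.4 0 2.3 0; 0 -3.6 0 1.9 0; 0 -1.8 0 0.9 0; 0 -0.8 0 0.4 0; 0 0 0 0 0")

```text
time_s: 10.3
position: [0.4763, -0.0892, 0.032]
tcp_rot: [[0.743, -0.001, 0.669], [-0.669, 0.001, 0.743], [-0.001, -1.0, -0.0]]
force: [0.4, 0.8, 1.7]
opening: 0.004
```

Run:
```python
from h import *
f=[]
for i in range(4):
    s=read_state();f.append(s["force"]); c=capture("scene")
print(s["time_s"],s["position"],np.mean(f,0))
cv2.imwrite("pics/s4.png",cv2.resize(c["image"][170:250,210:320],(800,580),interpolation=2))
```

```text
10.45 [ 0.47627312 -0.08937869  0.03194477] [0.27793932 0.80582082 1.94175876]
```

View pics/s4.png

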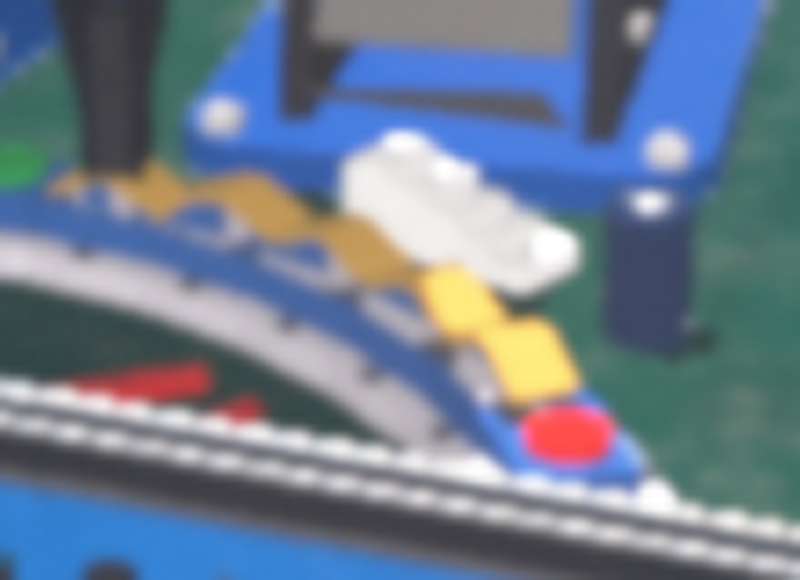

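The tip is on the last shoe at about (170, 115). That shoe is visibly down at 1.9 N, and the other four are back up. Lifting straight up.

Request:
send_rows(moves="0 0 -2 0 0; 0 0 -5 0 0; 0 0 -10 0 0; 0 0 -15 0 0; 0 0 -18 0 0; 0 0 -18 0 0; 0 0 -15 0 0; 0 0 -10 0 0; 0 0 -5 0 0; 0 0 -2 0 0; 0 0 0 0 0; 0 0 0 0 0; 0 0 0 0 0; 0 0 0 0 0; 0 0 0 0 0; 0 0 0 0 0")

```text
time_s: 11.83
position: [0.4765, -0.0897, 0.1316]
tcp_rot: [[0.744, -0.001, 0.669], [-0.669, 0.0, 0.744], [-0.001, -1.0, -0.0]]
force: [-0.4, 0.0, 0.1]
opening: 0.008
```

Run:
```python
from h import *
s=read_state();c=capture("scene");print(s["time_s"],s["position"],s["force"])
cv2.imwrite("pics/s5.png",cv2.resize(c["image"][170:250,210:320],(800,580),interpolation=2))
```

```text
11.8333 [ 0.47646699 -0.08966917  0.13162114] [-0.39378549  0.00331398  0.08441021]
```

View pics/s5.png

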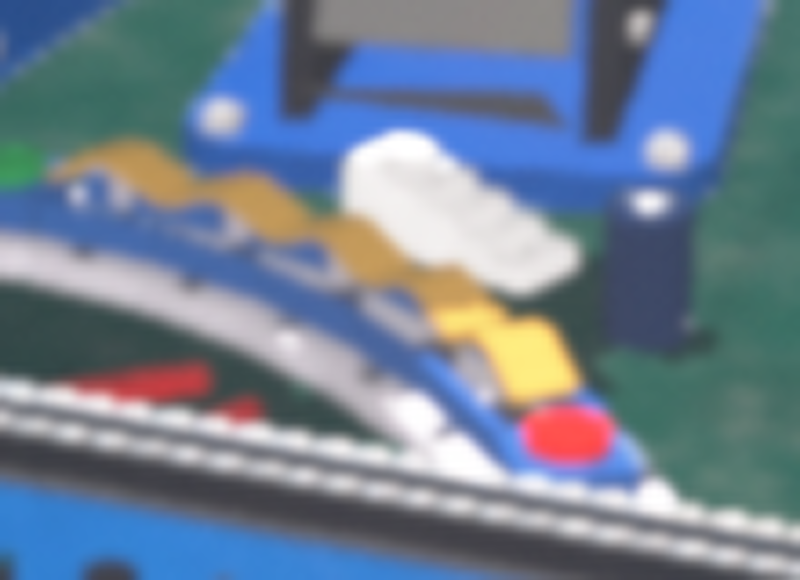

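All five shoes are up, the fingers are clear and the loose items haven't moved.

```bash
python3 -c "
from rig import *
print(hand_in())"
```

```text
the job is handed in; nothing more can be done
None
```

I ran the closed fingertips along all five shoes in one stroke from the red disc to the green disc, then lifted clear and handed the job in at about 12 s. `hand_in()` reports no verdict.

- **Press:** the tip stayed at about 32 mm above the bench at every reading, so about 4 mm down on each shoe against the 8 mm stop. The force was about 1.6 N on the first shoe, which works out nearer 3.3 mm, and 1.9 N on the last.
- **What I saw directly:** pictures show the first and last shoes pressed. I took none over the three inner shoes. At mid-stroke, on the third shoe, the position and a single 2.3 N force reading were as planned. For the second and fourth shoes, the evidence is only that constant height along the fitted arc.
- **After lifting:** the tip was at 132 mm with no contact force, and the last picture shows all five shoes back up. The gauge, capacitor and the visible part of the cutters look unmoved by eye; I did not re-measure them.
- **Disagreement:** the trained network placed the red disc about 7 mm off the colour-based position in the top camera image. I used the colour fit because it matched the known track geometry to within 1 mm.

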